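# Tip a batch of ukulele bridges from the tilt tray into the crate

## Task

Take the finished ukulele bridge off the turntable and lay it gently in the tilt tray with the other four. Then lift the tray by its handle until all five bridges have slid into the crate, and lower it gently, without letting it fall, until it lies level on its stand again. Leave everything else standing or lying where it is; the turntable may spin, but the jar must stay standing on it.

Things in the scene. Friction and masses are not known exactly. Their poses are not given: they have to be found in the camera images.
- bridge0: ukulele bridge of dark wood: a slip 70 (x) x 22 (y) x 6 mm with a raised middle 36 (x) x 22 (y) mm, 12 mm high in all, with a thin pale inlay line along x on top, 25 g; origin in the middle of its underside, z up. This one starts lying flat on the turntable; take it across its 22 mm width at the raised middle.
- bridge1: ukulele bridge of dark wood: a slip 70 (x) x 22 (y) x 6 mm with a raised middle 36 (x) x 22 (y) mm, 12 mm high in all, with a thin pale inlay line along x on top, 25 g; origin in the middle of its underside, z up. Starts lying flat in the tilt tray.
- bridge2: ukulele bridge of dark wood: a slip 70 (x) x 22 (y) x 6 mm with a raised middle 36 (x) x 22 (y) mm, 12 mm high in all, with a thin pale inlay line along x on top, 25 g; origin in the middle of its underside, z up. Starts lying flat in the tilt tray.
- bridge3: ukulele bridge of dark wood: a slip 70 (x) x 22 (y) x 6 mm with a raised middle 36 (x) x 22 (y) mm, 12 mm high in all, with a thin pale inlay line along x on top, 25 g; origin in the middle of its underside, z up. Starts lying flat in the tilt tray.
- bridge4: ukulele bridge of dark wood: a slip 70 (x) x 22 (y) x 6 mm with a raised middle 36 (x) x 22 (y) mm, 12 mm high in all, with a thin pale inlay line along x on top, 25 g; origin in the middle of its underside, z up. Starts lying flat in the tilt tray.
- stand: fixed wooden stand of the tilt tray: a 200 x 200 mm base board on the bench with posts and two hinge cheeks (118 mm tall, 228 mm apart over all) at its +x end; origin on the bench under the middle of the tray; its x axis points from the tray's handle to the hinge and on to the crate, z up
- tray (a joint): tilt of the tray in rad: 0 = lying level on the stand's posts, grows as the handle is lifted, stop at 1.15. Nothing holds it up: let go, it falls back. The bridges slide when it passes roughly 0.45 to 0.65 (friction varies)
- tray_hinge (a point): middle of the hinge line of the tilt tray: runs along the stand's y, at the tray's open end and level with its floor, 100 mm over the bench, 85 mm towards +x of the stand's origin. Axes of the tray: at tilt 0 those of the stand
- tray_handle (a point): middle of the tray's handle: a round steel bar of 12 mm diameter, 120 mm long along the stand's y, on two arms at its ends, 220 mm from the hinge line on the tray's closed (-x) side and 12 mm over the level of the tray floor (112 mm over the bench); 44 mm of clear gap between bar and tray wall, nothing below it; the bar can turn within a grip. Axes of the tray
- tray_mid (a point): middle of the tray's floor (upper face), 85 mm from the hinge line; axes of the tray. The tray of pale wood is 170 (x) x 200 (y) mm outside, with 6 mm thick walls standing 30 mm above the floor on both sides and at the handle end, and open at the hinge end; it weighs 350 g. The four bridges lie in the half or so next to the handle; the 60 mm next to the open end are mostly free
- crate: fixed open wooden crate 190 (x) x 220 (y) x 72 (z) mm, walls and floor 7 mm, whose near end lies below the tray's open end: tray lip 15 to 25 mm beyond the outer face of the crate's near wall; origin in the middle of its underside, x axis as the stand's
- turntable_top (a point): centre of the top of a finishing turntable: a grey disc of 200 mm diameter, 10 mm thick, top 50 mm over the bench, which spins freely about the vertical at the slightest push
- jar: small amber jar, 40 mm diameter, 48 mm tall, standing on the turntable beside the bridge; origin in the middle of its underside. Bystander
- glue: white glue bottle, 58 mm diameter, 175 mm tall, standing on the bench beside the tilt tray; origin in the middle of its underside. Bystander
- tin: metal tin, 62 mm diameter, 115 mm tall, standing on the bench beside the tilt tray; origin in the middle of its underside. Bystander
- mug: mug, 76 mm diameter plus a handle towards its +y, 88 mm tall; origin in the middle of its underside. Bystander
- sander: cork sanding block, 85 x 55 x 30 mm; origin in the middle of its underside. Bystander
- screwdriver: screwdriver lying on the bench, 190 mm long along its x; origin on its underside. Bystander
- mallet: hammer lying on the bench, 220 mm long along its x; origin on its underside. Bystander
- vice: fixed bench vice, about 160 (x) x 100 (y) x 113 (z) mm; origin in the middle of its underside. It and the turntable stand on opposite sides of the tilt tray, either way round
Not all that is in view belongs to the job. What is shaped like the bridge0 but blue or orange is not meant.

How it is judged:
By the outcome, as a careful person would: the job done as asked, in the order asked, and still so for the second after the job is handed in, with the robot touching nothing.
It also fails if it takes over 70 s, if anything falls off the work surface, if the arm or the gripper's body presses on something with over 40 N, if the wrist force passes 120 N, or if a joint passes its speed limit or range.

## Robot

A 6-joint arm with a two-finger parallel gripper is mounted at the origin on the work surface. World frame = base frame: x ahead of the robot, y to its left, z up, the work surface at z = 0. Lengths are in m, angles in degrees, forces in N, time in s.
With the tool pointing down it reaches from about 0.25 to 0.85 m from the base axis. Payload 12.5 kg.
Tool frame: the origin (TCP) lies on the mounting face of the last link; the fingertips stand 186 mm ahead of it and the grasp point (between the pads) lies 167 mm ahead of it (robot.hold_point_z is the distance from the TCP to the grasp point, in m); z points along the fingers, x is the direction in which the jaws open and shut, and the axes are right-handed (so a half turn about z gives the same grasp; the last joint's range is limited). The gripper opens to 93 mm and grips with 3 to 60 N. Pads are 15 mm wide; open, the fingers measure 128 mm over their backs; the gripper's body (75 mm by 188 mm) begins 65 mm behind the grasp point.
Start: joints at [-74.633, 20.094, 94.641, -0, 65.266, -4.847], TCP at [0.19, -0.516, 0.405] pointing down, gripper open.
Joint ranges: [-157.81, 157.81], [-45, 120.19], [0.68, 151.7], [-89.99, 269.99], [4.06, 180], [-164.3, 164.3]. Speed limits (degrees/s): [127.2, 127.2, 159.86, 180, 180, 180].

## Interface

Orientations are given as [roll, pitch, yaw] about the fixed x, y, z axes, in that order (R = Rz(yaw) Ry(pitch) Rx(roll)).
In Python, from station import robot gives the robot as it stands.
- The arm moves only by the tool carry_out, never from a script. Its arguments are lists of equal length, an entry for each row: "linear": the shift along the tool's x, y, z each as a share of 0.2 m, from -1 to 1, a list of three; "rotation": the turn, a rotation vector about the tool's x, y, z each as a share of pi/2 rad, from -1 to 1, a list of three. In form: {"linear": [[tx, ty, tz], ...], "rotation": [[wx, wy, wz], ...]}. A call has 1 to 20 rows; each row is the pose to reach, as a shift and turn from the pose commanded when the call began, along the tool's axes at that moment; what a row does not reach only later rows make up. A row lasts 1/8 s, in which the tool goes at most 62.5 mm and 10.7 degrees, less where a joint would pass 70% of its speed; a pose out of reach is approached as far as the arm can. A call with a number of a shift or a turn outside -1 to 1 is refused whole. A call with a gripper value outside its range is refused whole. "claw" is the closure, from 0 (fully open) to 1 (shut), set as the call begins (left out, the last holds). The fingers move at their own pace and stop on an object; the grip force is fixed at half the most. Time passes only in rows, so rows that repeat a pose let the fingers close. It gives the time, the measured TCP pose, the force and the opening at its end, in the units of the state.
- robot.sense(): the state, without advancing time (a new reading comes with each control period).
- robot.get_image(name): name is "scene" or "top" or "wrist"; returns (picture, depth): 420x560x3 uint8, red, green, blue; 420x560 float32, m along the optical axis (not along the pixel's ray), 0 where there is no reading.
- robot.camera_model(name): a dict with "fovy" (degrees; the focal length in pixels is half the picture's height over the tangent of half this angle, whatever the lens; pixels are square), "cx", "cy" (the principal point, pixels), "rvec" (rotation vector, rad) and "tvec" (3), from world to camera coordinates, as OpenCV has them; the wrist camera has in their place "mount" (4x4, takes a point from camera to tool coordinates, whose origin is the TCP and whose axes are the tool frame's). Camera axes: x right, y down, z forward; pixel columns grow to the right and rows downward; lengths in m; the calibration is good to about 2 mm. A picture is of the moment at which its call begins: read the wrist's pose just before it. camera_model takes no time and is no camera call.
- robot.close_job(): hands the job in, once; it reports no verdict.
The state is a dict: "time": time; "qpos": joint angles; "joint_vel": joint speeds; "joint_torque": joint torques, N m; "ee_pos": TCP position; "eef_rot": TCP orientation; "wrist_force": force on the tool from outside, world axes, zero at the start; "moment": the same for the moment, N m; "gripper_width": finger opening in m.
Only numpy, scipy, OpenCV 4.12 (cv2) and the standard library are available. Lean on these libraries where they do the work, as an engineer would, in place of code of your own. Each camera call takes 0.05 s, during which the arm holds its last target.

## Working session

There is one attempt and no reset: what is moved stays moved. The work goes in short steps, Python scripts to look and compute and a tool call to move; the robot and the scene stay as the last step left them, time stands still between calls to the robot, and variables do not carry over. Pictures are saved under pics/ and viewed, and the job is handed in when it is done.

Besides the shell and the picture viewer there is one more tool, called after ">>>" as name(argument=value, ...) on one line, values as JSON. carry_out: Moves the arm, as the interface text tells. Shift numbers are shares of 0.2 m and turn numbers shares of pi/2 rad, none past 1 either way. Its arguments: {"type":"object","properties":{"linear":{"type":"array"},"rotation":{"type":"array"},"claw":{"type":"number"}},"required":["linear","rotation"]}

```bash
mkdir -p pics; ls; cat > h.py <<'E'
import numpy as np, cv2
from station import robot
from scipy.spatial.transform import Rotation as R
def grab(name,tag):
    s=robot.sense(); im,d=robot.get_image(name); m=robot.camera_model(name)
    cv2.imwrite(f'pics/{tag}.png',im[:,:,::-1])
    if 'mount' in m:
        T=np.eye(4);T[:3,:3]=R.from_euler('xyz',s['eef_rot'],degrees=True).as_matrix();T[:3,3]=s['ee_pos']
        W=T@np.array(m['mount'])
    else:
        E=np.eye(4);E[:3,:3]=R.from_rotvec(np.ravel(m['rvec'])).as_matrix();E[:3,3]=np.ravel(m['tvec']);W=np.linalg.inv(E)
    f=im.shape[0]/2/np.tan(np.radians(m['fovy'])/2)
    np.savez(f'pics/{tag}.npz',im=im,d=d,W=W,f=f,cx=m['cx'],cy=m['cy'])
def load(tag): return np.load(f'pics/{tag}.npz')
def px(z,u,v,Z=None):
    """pixel->world by depth, or by plane z=Z"""
    r=np.array([(u-z['cx'])/z['f'],(v-z['cy'])/z['f'],1.]); W=z['W']
    if Z is None:
        return W[:3,:3]@(r*z['d'][int(round(v)),int(round(u))])+W[:3,3]
    q=W[:3,:3]@r; t=(Z-W[2,3])/q[2]; return W[:3,3]+t*q
E
python3 - <<'E'
from h import *
for n in('scene','top','wrist'): grab(n,n+'0'); print(n,robot.camera_model(n))
print(robot.sense(),robot.hold_point_z)
E
```

```text
pics
scene {'fovy': 44.374542702663724, 'cx': 270.0152141561423, 'cy': 202.71551439485535, 'rvec': array([ 2.17609639,  1.43459472, -0.42734222]), 'tvec': array([-0.14154485, -0.36545588,  1.74494665])}
top {'fovy': 53.0374538568308, 'cx': 279.51427144697954, 'cy': 207.65844186836856, 'rvec': array([ 2.16652293, -2.14028376,  0.15311041]), 'tvec': array([-0.06953881,  0.536116  ,  1.09443932])}
wrist {'fovy': 62.99718706432426, 'cx': 278.09867119014154, 'cy': 208.2889861890591, 'mount': array([[ 9.99999449e-01, -5.12503514e-04, -9.15718459e-04,
         2.49508178e-04],
       [ 7.27128709e-04,  9.67592373e-01,  2.52516279e-01,
        -6.99906967e-02],
       [ 7.56626717e-04, -2.52516806e-01,  9.67592213e-01,
         2.10289506e-02],
       [ 0.00000000e+00,  0.00000000e+00,  0.00000000e+00,
         1.00000000e+00]])}
{'time': 0.15, 'qpos': array([-7.46346833e+01,  2.01189055e+01,  9.46663298e+01, -1.58530545e-03,
        6.52654548e+01, -4.84746532e+00]), 'joint_vel': array([ 0.00206016, -0.12864251,  0.021178  ,  0.03681502, -0.03970358,
       -0.06046776]), 'joint_torque': array([ 4.82537871e-04, -4.97463012e+01, -2.85343927e+01,  6.99296244e-02,
        2.46277603e-02, -8.98478424e-05]), 'ee_pos': array([ 0.19002617, -0.51603917,  0.40432374]), 'eef_rot': array([-1.79997151e+02,  5.06304485e-02, -6.97865528e+01]), 'wrist_force': array([0.61602352, 0.38828913, 0.89537284]), 'moment': array([-0.00542438, -0.02576246, -0.06343003]), 'gripper_width': 0.09270128882684553} 0.1673
```

View pics/top0.png

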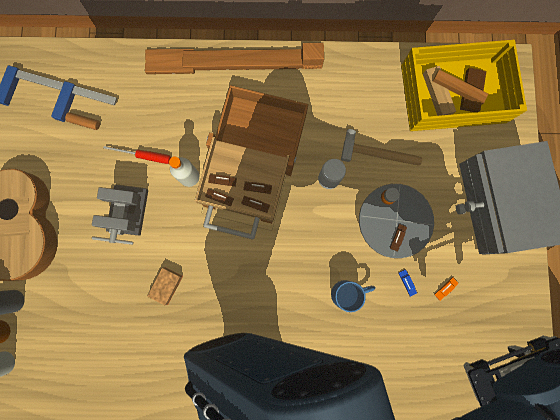

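View pics/scene0.png

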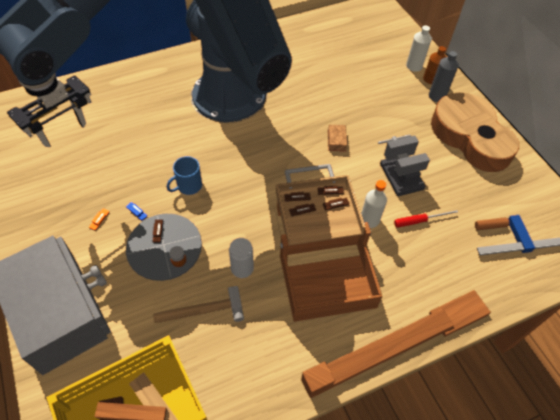

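View pics/wrist0.png

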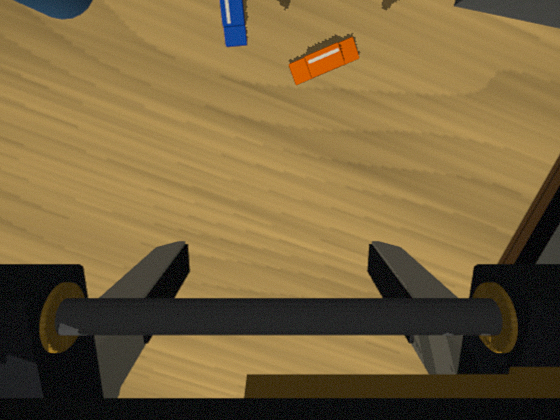

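The top view shows bridge0 on the turntable at about (398,237) with the jar at (390,197). The tray with four bridges is around (240,185), its handle at about (230,228), and the crate around (265,120). I'll enlarge these areas.

```bash
python3 - <<'E'
from h import *
z=load('top0'); im=z['im'][:,:,::-1]
cv2.imwrite('pics/ctt.png',cv2.resize(im[170:270,345:455],None,fx=6,fy=6,interpolation=cv2.INTER_CUBIC)[:600,:800])
cv2.imwrite('pics/ctray.png',cv2.resize(im[80:245,180:320],None,fx=3.6,fy=3.6,interpolation=cv2.INTER_CUBIC)[:600,:800])
E
```

```text
(no output)
```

View pics/ctt.png

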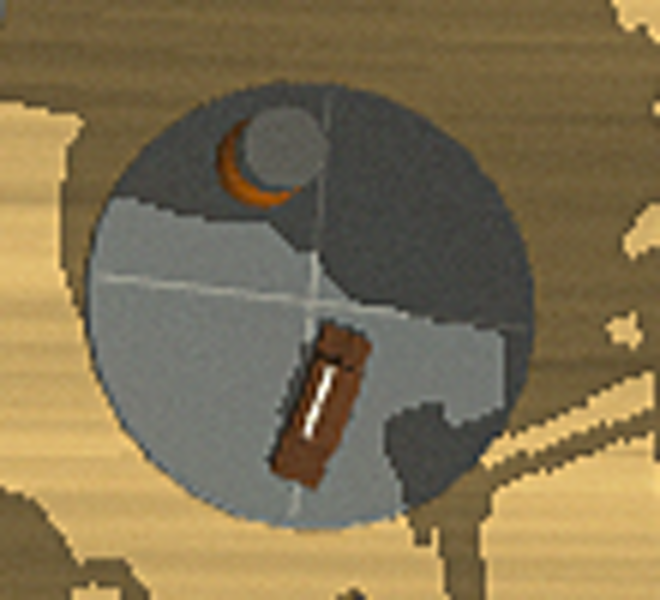

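View pics/ctray.png

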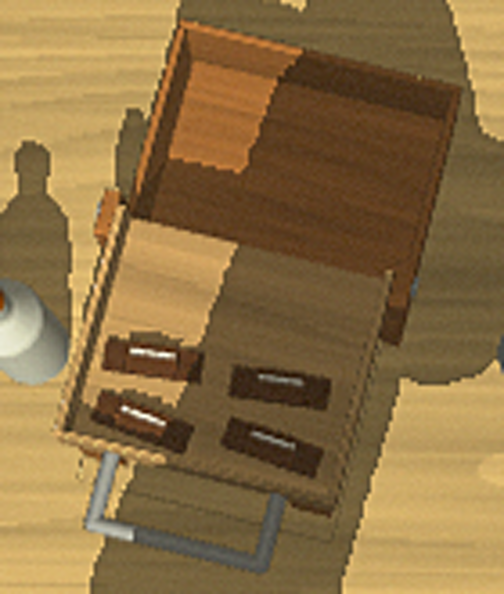

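```bash
python3 - <<'E'
from h import *
z=load('top0')
c1=lambda x,y:(345+(x+.5)/6-.5,170+(y+.5)/6-.5)
c2=lambda x,y:(180+(x+.5)/3.6-.5,80+(y+.5)/3.6-.5)
def show(n,p,Z): print(n,np.round(px(z,*p,Z),4), np.round(px(z,*p),4))
a=px(z,*c1(328,367),.062);b=px(z,*c1(309,437),.062)
show('in1',c1(328,367),.062);show('in2',c1(309,437),.062)
for n,p in (('e1',(348,338)),('e2',(295,475))): show(n,c1(*p),.056)
show('tt',c1(317,303),.05)
show('jar',c1(287,147),.098)
for n,p in (('h1',(97,525)),('h2',(262,562))): show(n,c2(*p),.112)
show('hmid',c2(180,544),.118)
for n,p in (('lw hinge',(122,208)),('lw handle',(60,433)),('rw hinge',(390,272)),('rw handle',(332,510))): show(n,c2(*p),.13)
for n,p in (('b1',(153,356)),('b2',(280,381)),('b3',(137,416)),('b4',(272,439))): show(n,c2(*p),.112)
show('free',c2(260,290),.1)
show('glue',c2(2,300),.175)
show('crate',c2(185,25),.072);show('crate',c2(460,90),.072)
for u,v in((330,168),(348,295)): print(px(z,u,v))
E
```

```text
in1 [ 0.4765 -0.3764  0.062 ] [ 0.4767 -0.3771  0.0597]
in2 [ 0.446  -0.3673  0.062 ] [ 0.4461 -0.3678  0.0602]
e1 [ 0.4899 -0.3873  0.056 ] [ 0.4901 -0.3879  0.0541]
e2 [ 0.4297 -0.3625  0.056 ] [ 0.4297 -0.3625  0.056 ]
tt [ 0.5058 -0.3758  0.05  ] [ 0.5059 -0.3759  0.0497]
jar [ 0.5672 -0.351   0.098 ] [ 0.5666 -0.35    0.1015]
h1 [0.4795 0.1185 0.112 ] [0.479  0.1175 0.1176]
h2 [0.4553 0.0038 0.112 ] [0.455  0.0035 0.1173]
hmid [0.4666 0.06   0.118 ] [0.4666 0.06   0.1183]
lw hinge [0.7007 0.1058 0.13  ] [0.7001 0.1055 0.1317]
lw handle [0.5408 0.143  0.13  ] [0.5411 0.1433 0.1285]
rw hinge [ 0.6572 -0.0822  0.13  ] [ 0.6577 -0.0822  0.1282]
rw handle [ 0.4901 -0.0442  0.13  ] [ 0.4924 -0.0439  0.1077]
b1 [0.5991 0.0834 0.112 ] [0.599  0.0832 0.1129]
b2 [ 0.5824 -0.0062  0.112 ] [ 0.5821 -0.0063  0.1137]
b3 [0.5563 0.0932 0.112 ] [0.5567 0.0936 0.1097]
b4 [ 0.5412 -0.0014  0.112 ] [ 0.541  -0.0015  0.1138]
free [0.6507 0.01   0.1   ] [0.6507 0.0099 0.1003]
glue [0.6227 0.1761 0.175 ] [0.6252 0.1785 0.1646]
crate [0.8614 0.0724 0.072 ] [0.8597 0.0719 0.0759]
crate [ 0.8133 -0.1347  0.072 ] [ 0.8123 -0.1346  0.0746]
[ 0.6286601  -0.18907498  0.11767086]
[ 0.30612464 -0.25096757  0.00040284]
```

```bash
cat >> h.py <<'E'
def plan(p,yaw,pose=None):
    """shares from current (measured or given) pose to tool-down pose at p, yaw deg"""
    s=robot.sense(); r,q=(s['eef_rot'],s['ee_pos']) if pose is None else pose
    A=R.from_euler('xyz',r,degrees=True); B=R.from_euler('xyz',[180,0,yaw],degrees=True)
    print('lin',np.round(A.inv().apply(np.array(p)-q)/.2,4),'rot',np.round((A.inv()*B).as_rotvec()/(np.pi/2),4))
def st():
    s=robot.sense(); print('t',round(s['time'],2),'p',np.round(s['ee_pos'],4),'r',np.round(s['eef_rot'],2),'F',np.round(s['wrist_force'],2),'w',round(s['gripper_width'],4),'q',np.round(s['qpos'],1))
E
python3 - <<'E'
from h import *
plan([.4605,-.373,.40],-111)
E
```

```text
lin [-0.2039 -1.5162  0.0219] rot [2.000e-04 5.000e-04 4.579e-01]
```

>>> carry_out(linear=[[-0.04, -0.3, 0], [-0.08, -0.6, 0], [-0.12, -0.9, 0], [-0.13, -1, 0], [-0.13, -1, 0]], rotation=[[0, 0, 0.11], [0, 0, 0.22], [0, 0, 0.33], [0, 0, 0.44], [0, 0, 0.458]])

```text
time: 0.78
ee_pos: [0.3699, -0.4218, 0.4044]
eef_rot: [180.0, 0.0, -110.9]
wrist_force: [-0.9, 0.0, -0.2]
gripper_width: 0.0929
```

```bash
python3 - <<'E'
from h import *
st();plan([.4605,-.373,.40],-111)
E
```

```text
t 0.78 p [ 0.3699 -0.4218  0.4044] r [ 1.7997e+02  2.0000e-02 -1.1092e+02] F [-0.87  0.02 -0.18] w 0.0929 q [-53.5  21.3  93.    0.   65.8  57.4]
lin [-0.3896 -0.3362  0.0221] rot [0.0003 0.0002 0.0009]
```

>>> carry_out(linear=[[-0.2, -0.17, 0], [-0.39, -0.336, 0.02], [-0.39, -0.336, 0.02], [-0.39, -0.336, 0.02]], rotation=[[0, 0, 0], [0, 0, 0], [0, 0, 0], [0, 0, 0]], claw=0.45)

```text
time: 1.27
ee_pos: [0.4585, -0.3746, 0.4005]
eef_rot: [180.0, -0.0, -110.9]
wrist_force: [-0.5, -0.1, 1.0]
gripper_width: 0.0578
```

```bash
python3 - <<'E'
from h import *
st();grab('wrist','w1')
E
```

```text
t 1.27 p [ 0.4585 -0.3746  0.4005] r [ 1.7996e+02 -1.0000e-02 -1.1094e+02] F [-0.55 -0.15  1.01] w 0.0578 q [-43.8  24.7  88.4  -0.   66.9  67.2]
```

View pics/w1.png

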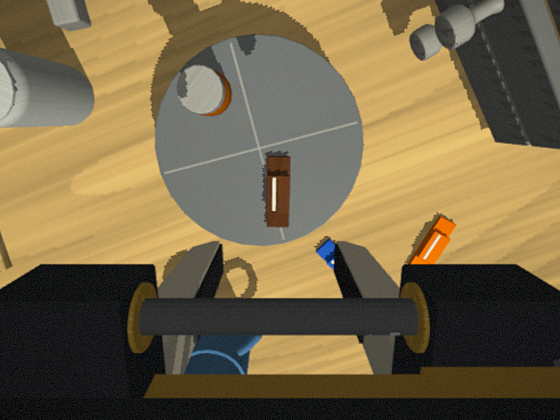

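```bash
python3 - <<'E'
from h import *
z=load('w1'); im=z['im'][:,:,::-1]
cv2.imwrite('pics/cw1.png',cv2.resize(im[145:240,240:320],None,fx=6,fy=6,interpolation=cv2.INTER_CUBIC))
E
```

```text
(no output)
```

View pics/cw1.png

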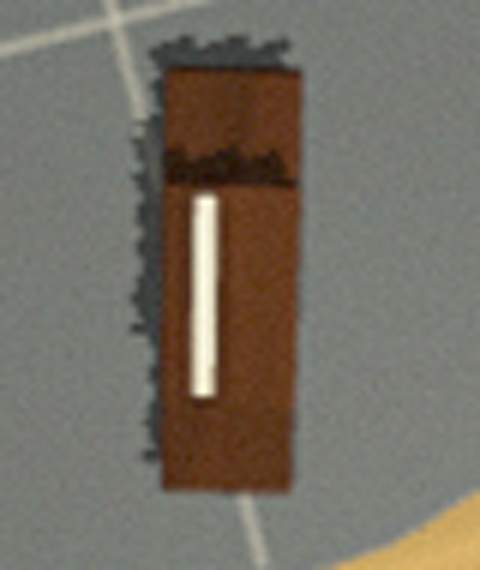

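```bash
python3 - <<'E'
from h import *
z=load('w1')
c=lambda x,y:(240+(x+.5)/6-.5,145+(y+.5)/6-.5)
P=[px(z,*c(*p),.056) for p in((163,70),(301,70),(161,490),(292,490))]
print(np.round(P,4)); C=np.mean(P,0);print(C)
d=(P[0]+P[1]-P[2]-P[3])/2; print(np.linalg.norm(d),np.degrees(np.arctan2(d[1],d[0])))
P=[px(z,*c(*p),.062) for p in((163,185),(298,185))];print(np.round(P,4))
# top0 check
st();plan([C[0],C[1],.2235],-111)
E
```

```text
[[ 0.4957 -0.3773  0.056 ]
 [ 0.488  -0.3975  0.056 ]
 [ 0.4318 -0.3518  0.056 ]
 [ 0.424  -0.372   0.056 ]]
[ 0.45987496 -0.37466021  0.056     ]
0.06885843436174377 -21.727694329000983
[[ 0.4797 -0.3712  0.062 ]
 [ 0.4722 -0.3909  0.062 ]]
t 1.32 p [ 0.4583 -0.3748  0.4007] r [ 1.7998e+02 -1.0000e-02 -1.1100e+02] F [ 0.47 -0.46 -0.45] w 0.0542 q [-43.8  24.7  88.4  -0.   66.9  67.2]
lin [-0.0037 -0.0075  0.886 ] rot [ 0.0002 -0.0001 -0.    ]
```

>>> carry_out(linear=[[0, -0.01, 0.25], [0, -0.01, 0.5], [0, -0.01, 0.65], [0, -0.01, 0.75], [0, -0.01, 0.79], [0, -0.01, 0.805], [0, -0.01, 0.805]], rotation=[[0, 0, 0.008], [0, 0, 0.008], [0, 0, 0.008], [0, 0, 0.008], [0, 0, 0.008], [0, 0, 0.008], [0, 0, 0.008]])

```text
time: 2.2
ee_pos: [0.4612, -0.3749, 0.2404]
eef_rot: [-180.0, -0.0, -111.7]
wrist_force: [-1.0, 0.2, -0.3]
gripper_width: 0.051
```

```bash
python3 - <<'E'
from h import *
st();grab('wrist','w2')
E
```

```text
t 2.2 p [ 0.4612 -0.3749  0.2404] r [-1.7995e+02 -2.0000e-02 -1.1174e+02] F [-1.01  0.2  -0.29] w 0.051 q [-43.6  36.5  94.7  -0.   48.8  68.1]
```

View pics/w2.png

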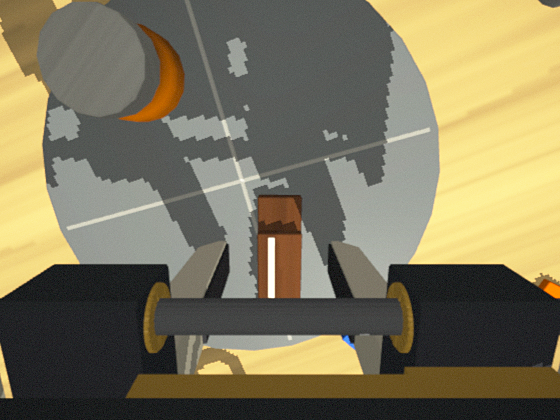

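>>> carry_out(linear=[[0, 0, 0.008], [0, 0, 0.008], [0, 0, 0.008], [0, 0, 0.008], [0, 0, 0.008], [0, 0, 0.008]], rotation=[[0, 0, 0], [0, 0, 0], [0, 0, 0], [0, 0, 0], [0, 0, 0], [0, 0, 0]], claw=1)

```text
time: 3.0
ee_pos: [0.4613, -0.3746, 0.2382]
eef_rot: [-180.0, -0.0, -111.7]
wrist_force: [-0.8, 0.1, 1.5]
gripper_width: 0.0217
```

Gripped at 21.7 mm. I'll lift slowly first.

>>> carry_out(linear=[[0, 0, -0.03], [0, 0, -0.1], [0, 0, -0.3], [0, 0, -0.55], [0, 0, -0.8], [0, 0, -0.8]], rotation=[[0, 0, 0], [0, 0, 0], [0, 0, 0], [0, 0, 0], [0, 0, 0], [0, 0, 0]])

```text
time: 3.75
ee_pos: [0.4615, -0.3748, 0.4031]
eef_rot: [-179.6, -0.2, -111.7]
wrist_force: [0.2, -0.2, -0.9]
gripper_width: 0.0216
```

```bash
python3 - <<'E'
from h import *
st();grab('wrist','w3');grab('top','t3')
plan([.6475,.026,.40],-12.8)
E
```

```text
t 3.75 p [ 0.4615 -0.3748  0.4031] r [-1.7958e+02 -1.7000e-01 -1.1173e+02] F [ 0.25 -0.24 -0.86] w 0.0216 q [-43.6  24.7  88.    0.   66.8  68.2]
lin [-2.2047 -0.1248 -0.0076] rot [-2.0000e-04 -4.0000e-04 -1.0992e+00]
```

View pics/w3.png

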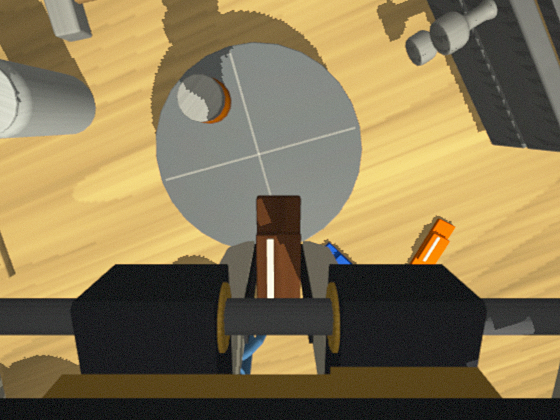

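View pics/t3.png

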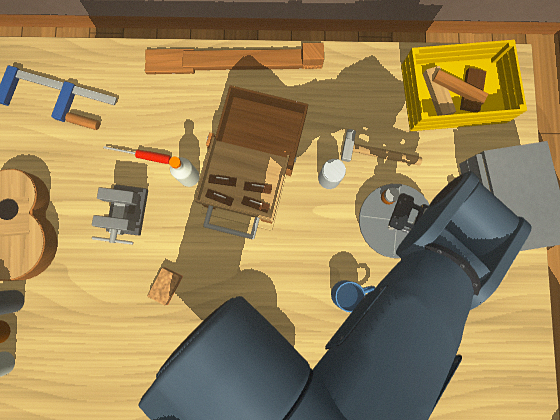

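>>> carry_out(linear=[[-0.25, -0.015, 0], [-0.5, -0.03, 0], [-0.75, -0.045, 0], [-1, -0.06, 0], [-1, -0.06, 0]], rotation=[[0, 0, -0.11], [0, 0, -0.22], [0, 0, -0.33], [0, 0, -0.44], [0, 0, -0.55]])

```text
time: 4.47
ee_pos: [0.5473, -0.1904, 0.3966]
eef_rot: [179.9, 0.1, -61.7]
wrist_force: [-0.7, -0.4, -0.6]
gripper_width: 0.0215
```

```bash
python3 - <<'E'
from h import *
st();plan([.6475,.026,.40],-12.8)
E
```

```text
t 4.47 p [ 0.5473 -0.1904  0.3966] r [ 1.7992e+02  1.4000e-01 -6.1690e+01] F [-0.69 -0.39 -0.64] w 0.0215 q [-23.8  23.6  90.6   0.   65.9  37.9]
lin [-0.7151 -0.9542 -0.0166] rot [ 2.000e-04  1.900e-03 -5.433e-01]
```

>>> carry_out(linear=[[-0.18, -0.24, 0], [-0.36, -0.48, 0], [-0.54, -0.72, 0], [-0.68, -0.92, 0], [-0.71, -0.95, 0], [-0.71, -0.95, 0], [-0.71, -0.95, 0]], rotation=[[0, 0, -0.11], [0, 0, -0.22], [0, 0, -0.33], [0, 0, -0.44], [0, 0, -0.54], [0, 0, -0.54], [0, 0, -0.54]])

```text
time: 5.35
ee_pos: [0.6482, 0.0203, 0.3974]
eef_rot: [180.0, 0.1, -13.9]
wrist_force: [-0.0, -0.3, -1.0]
gripper_width: 0.0215
```

```bash
python3 - <<'E'
from h import *
st();grab('wrist','w4');plan([.6475,.026,.30],-12.8)
E
```

```text
t 5.35 p [0.6482 0.0203 0.3974] r [ 1.7998e+02  8.0000e-02 -1.3860e+01] F [-0.04 -0.33 -0.96] w 0.0215 q [-2.3 30.8 79.2 -0.  70.  11.5]
lin [-0.0101 -0.0278  0.4882] rot [ 0.0002  0.0006 -0.0116]
```

View pics/w4.png

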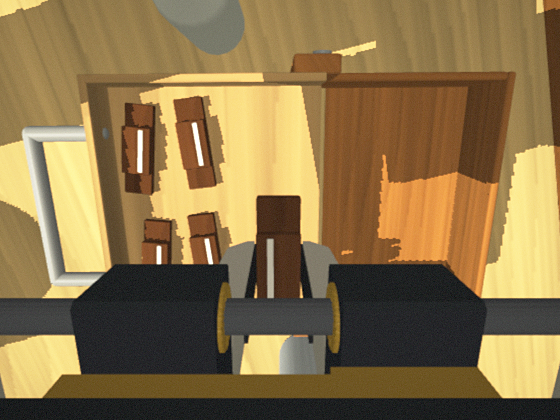

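```bash
python3 - <<'E'
from h import *
z=load('w4')
p=lambda u,v,Z:np.round(px(z,u,v,Z)[:2],4)
a,b=px(z,326,90,.1),px(z,322,265,.1); d=b-a
print(a,b,np.degrees(np.arctan2(d[1],d[0]))-90)
a,b=px(z,84,80,.13),px(z,325,76,.13); d=b-a
print('wall',a,b,np.degrees(np.arctan2(d[1],d[0])))
a,b=px(z,35,133,.112),px(z,58,279,.112); d=b-a
print('handle',a,b,(a+b)/2,np.degrees(np.arctan2(d[1],d[0]))-90)
print('b2corners',p(211,183,.106),p(180,188,.106),p(208,213,.106))
a,b=px(z,195,122,.112),px(z,201,165,.112)
print((a+b)/2,b-a)
E
```

```text
[0.7053879  0.09994503 0.1       ] [ 0.67225965 -0.04062357  0.1       ] -193.26110131378306
wall [0.54325479 0.14430903 0.13      ] [0.70222819 0.10754977 0.13      ] -13.01962486250374
handle [0.48410038 0.12206926 0.112     ] [0.45312581 0.00572111 0.112     ] [0.4686131  0.06389518 0.112     ] -194.90769012503375
b2corners [0.6007 0.0527] [0.5754 0.0548] [0.5912 0.0294]
[0.60127486 0.08479499 0.112     ] [-0.00514384 -0.03188842  0.        ]
```

```bash
python3 - <<'E'
from h import *
st();plan([.6493,.026,.2925],-13.1)
E
```

```text
t 5.4 p [0.6482 0.0201 0.3976] r [ 1.7998e+02  5.0000e-02 -1.3840e+01] F [-0.39 -0.52 -0.17] w 0.0219 q [-2.3 30.8 79.2 -0.  70.  11.5]
lin [-0.0013 -0.03    0.5257] rot [ 0.0002  0.0006 -0.0083]
```

>>> carry_out(linear=[[0, -0.03, 0.1], [0, -0.03, 0.25], [0, -0.03, 0.4], [0, -0.03, 0.48], [0, -0.03, 0.51], [0, -0.03, 0.525], [0, -0.03, 0.525]], rotation=[[0, 0, -0.008], [0, 0, -0.008], [0, 0, -0.008], [0, 0, -0.008], [0, 0, -0.008], [0, 0, -0.008], [0, 0, -0.008]])

```text
time: 6.28
ee_pos: [0.65, 0.0267, 0.2938]
eef_rot: [-180.0, -0.1, -12.9]
wrist_force: [0.2, 0.7, -0.3]
gripper_width: 0.0219
```

```bash
python3 - <<'E'
from h import *
st();plan([.6493,.026,.2885],-13.1);grab('wrist','w5')
E
```

```text
t 6.28 p [0.65   0.0267 0.2938] r [-1.7999e+02 -6.0000e-02 -1.2910e+01] F [ 0.18  0.66 -0.31] w 0.0219 q [-1.7 37.3 83.9  0.  58.8 11.2]
lin [-0.0027  0.0044  0.0264] rot [-0.0001 -0.0007  0.0021]
```

View pics/w5.png

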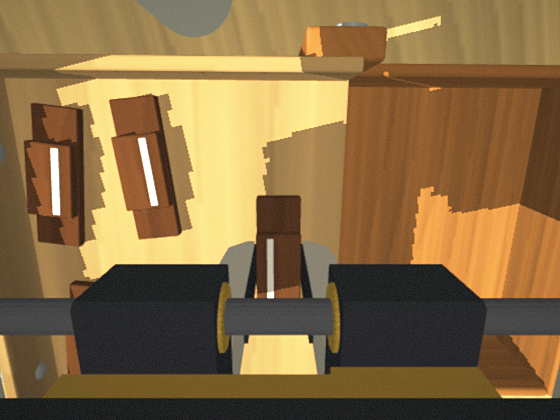

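>>> carry_out(linear=[[0, 0, 0.008], [0, 0, 0.016], [0, 0, 0.021], [0, 0, 0.024], [0, 0, 0.024]], rotation=[[0, 0, 0], [0, 0, 0], [0, 0, 0], [0, 0, 0], [0, 0, 0]])

```text
time: 6.95
ee_pos: [0.6499, 0.0268, 0.2883]
eef_rot: [-180.0, 0.0, -12.9]
wrist_force: [0.8, 0.5, 0.2]
gripper_width: 0.0215
```

```bash
python3 - <<'E'
from h import *
st()
E
```

```text
t 6.95 p [0.6499 0.0268 0.2883] r [-180.     0.   -12.9] F [0.85 0.55 0.16] w 0.0215 q [-1.7 37.7 84.1  0.  58.3 11.2]
```

>>> carry_out(linear=[[0, 0, 0.003], [0, 0, 0.005], [0, 0, 0.005]], rotation=[[0, 0, 0], [0, 0, 0], [0, 0, 0]])

```text
time: 7.32
ee_pos: [0.6499, 0.0268, 0.2882]
eef_rot: [-180.0, -0.0, -12.9]
wrist_force: [-3.4, -0.1, 7.8]
gripper_width: 0.0216
```

```bash
python3 - <<'E'
from h import *
st()
E
```

```text
t 7.33 p [0.6499 0.0268 0.2882] r [-1.800e+02 -2.000e-02 -1.291e+01] F [-3.43 -0.14  7.75] w 0.0216 q [-1.7 37.7 84.1 -0.  58.3 11.2]
```

>>> carry_out(linear=[[0, 0, -0.003], [0, 0, -0.003], [0, 0, -0.003], [0, 0, -0.003]], rotation=[[0, 0, 0], [0, 0, 0], [0, 0, 0], [0, 0, 0]], claw=0.58)

```text
time: 7.82
ee_pos: [0.6499, 0.0268, 0.2878]
eef_rot: [180.0, 0.0, -12.9]
wrist_force: [0.4, -0.7, -0.5]
gripper_width: 0.0389
```

>>> carry_out(linear=[[0, 0, -0.05], [0, 0, -0.15], [0, 0, -0.35], [0, 0, -0.6], [0, 0, -0.7], [0, 0, -0.7]], rotation=[[0, 0, 0], [0, 0, 0], [0, 0, 0], [0, 0, 0], [0, 0, 0], [0, 0, 0]])

```text
time: 8.57
ee_pos: [0.6498, 0.0268, 0.4308]
eef_rot: [-180.0, -0.2, -12.9]
wrist_force: [0.2, 0.4, -0.0]
gripper_width: 0.039
```

```bash
python3 - <<'E'
from h import *
st();grab('wrist','w6');plan([.468,.062,.40],-13.1)
E
```

```text
t 8.57 p [0.6498 0.0268 0.4308] r [-179.95   -0.25  -12.9 ] F [ 0.19  0.37 -0.05] w 0.039 q [-1.7 29.4 76.8 -0.  73.6 11.2]
lin [-0.9248  0.0312  0.143 ] rot [-0.0002 -0.0009  0.0022]
```

View pics/w6.png

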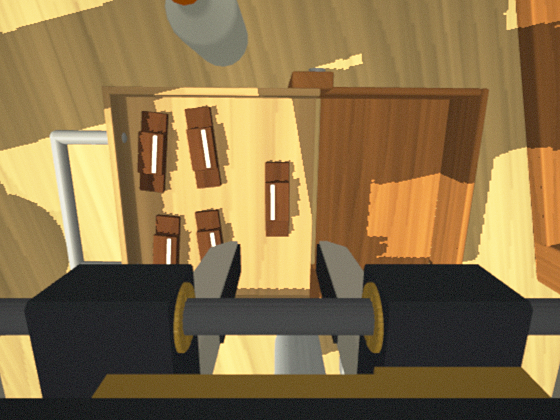

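>>> carry_out(linear=[[-0.25, 0, 0], [-0.5, 0.01, 0.05], [-0.75, 0.02, 0.1], [-0.9, 0.03, 0.14], [-0.925, 0.03, 0.14], [-0.925, 0.03, 0.14], [-0.925, 0.03, 0.14]], rotation=[[0, 0, 0], [0, 0, 0], [0, 0, 0], [0, 0, 0.002], [0, 0, 0.002], [0, 0, 0.002], [0, 0, 0.002]])

```text
time: 9.5
ee_pos: [0.4691, 0.0621, 0.4]
eef_rot: [-180.0, -0.0, -13.1]
wrist_force: [-0.5, -0.7, 0.3]
gripper_width: 0.0385
```

```bash
python3 - <<'E'
from h import *
st();grab('wrist','w7')
E
```

```text
t 9.5 p [0.4691 0.0621 0.4   ] r [-1.7999e+02 -2.0000e-02 -1.3100e+01] F [-0.53 -0.67  0.29] w 0.0385 q [  1.9  12.4 105.9   0.   61.7  15. ]
```

View pics/w7.png

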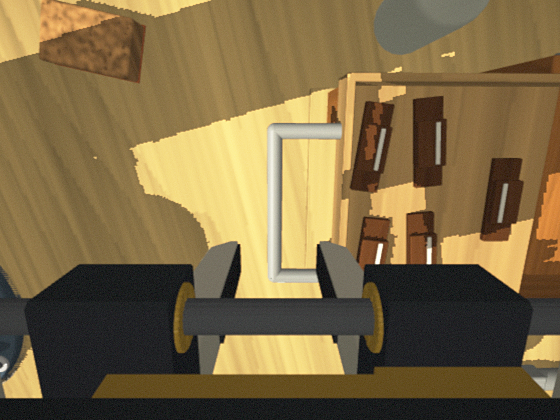

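```bash
python3 - <<'E'
from h import *
z=load('w7')
a,b=px(z,275,132,.112),px(z,275.5,274,.112);m=(a+b)/2
d=a-b;print(a,b,m,np.degrees(np.arctan2(d[1],d[0]))-90,np.linalg.norm(d))
plan([*m[:2],.112+.1673],-13.1)
E
```

```text
[0.48078606 0.12115673 0.112     ] [0.45422629 0.00672567 0.112     ] [0.46750617 0.0639412  0.112     ] -13.06713923897648 0.11747293137531688
lin [-0.0097 -0.0074  0.603 ] rot [-0.     -0.0001 -0.    ]
```

>>> carry_out(linear=[[-0.01, -0.007, 0.12], [-0.01, -0.007, 0.3], [-0.01, -0.007, 0.45], [-0.01, -0.007, 0.54], [-0.01, -0.007, 0.585], [-0.01, -0.007, 0.6], [-0.01, -0.007, 0.6]], rotation=[[0, 0, 0], [0, 0, 0], [0, 0, 0], [0, 0, 0], [0, 0, 0], [0, 0, 0], [0, 0, 0]])

```text
time: 10.42
ee_pos: [0.4668, 0.064, 0.2803]
eef_rot: [-180.0, -0.0, -13.1]
wrist_force: [0.3, -0.5, -0.3]
gripper_width: 0.0389
```

```bash
python3 - <<'E'
from h import *
st();grab('wrist','w8');grab('scene','s8')
E
```

```text
t 10.43 p [0.4668 0.064  0.2803] r [-1.7999e+02 -4.0000e-02 -1.3090e+01] F [ 0.25 -0.5  -0.35] w 0.0389 q [  2.1  22.5 112.2   0.   45.2  15.2]
```

View pics/w8.png

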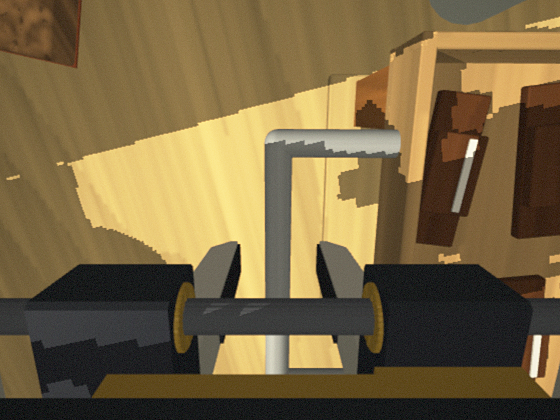

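View pics/s8.png

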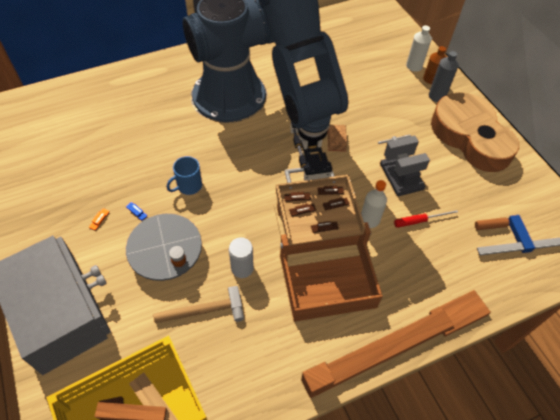

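Bar centred between the fingers (u≈278). All five bridges lie in the tray. Closing on the bar.

>>> carry_out(linear=[[0, 0, 0], [0, 0, 0], [0, 0, 0], [0, 0, 0], [0, 0, 0]], rotation=[[0, 0, 0], [0, 0, 0], [0, 0, 0], [0, 0, 0], [0, 0, 0]], claw=1)

```text
time: 11.15
ee_pos: [0.4666, 0.0641, 0.28]
eef_rot: [-180.0, -0.0, -13.1]
wrist_force: [-0.2, -0.3, 2.3]
gripper_width: 0.0109
```

```bash
python3 - <<'E'
from h import *
st()
for th in np.arange(0,1.101,.05):
    # bar: 220 from hinge, 12 over floor
    x=lambda t:-.22*np.cos(t)+.012*np.sin(t); zz=lambda t:.22*np.sin(t)+.012*np.cos(t)
    print(round(th,2),'lin x %.4f z %.4f'%((x(th)-x(0))/.2,-(zz(th)-zz(0))/.2))
E
```

```text
t 11.15 p [0.4666 0.0641 0.28  ] r [-180.     -0.    -13.09] F [-0.22 -0.31  2.32] w 0.0109 q [  2.2  22.5 112.3   0.   45.2  15.2]
0.0 lin x 0.0000 z -0.0000
0.05 lin x 0.0044 z -0.0549
0.1 lin x 0.0115 z -0.1095
0.15 lin x 0.0213 z -0.1637
0.2 lin x 0.0338 z -0.2173
0.25 lin x 0.0490 z -0.2703
0.3 lin x 0.0669 z -0.3224
0.35 lin x 0.0873 z -0.3735
0.4 lin x 0.1102 z -0.4236
0.45 lin x 0.1356 z -0.4725
0.5 lin x 0.1634 z -0.5200
0.55 lin x 0.1936 z -0.5661
0.6 lin x 0.2260 z -0.6106
0.65 lin x 0.2606 z -0.6535
0.7 lin x 0.2973 z -0.6945
0.75 lin x 0.3360 z -0.7337
0.8 lin x 0.3767 z -0.7709
0.85 lin x 0.4191 z -0.8060
0.9 lin x 0.4632 z -0.8390
0.95 lin x 0.5090 z -0.8697
1.0 lin x 0.5562 z -0.8980
1.05 lin x 0.6047 z -0.9240
1.1 lin x 0.6545 z -0.9475
```

>>> carry_out(linear=[[0.002, 0, -0.028], [0.0044, 0, -0.055], [0.0115, 0, -0.1095], [0.0213, 0, -0.1637], [0.0338, 0, -0.2173], [0.049, 0, -0.2703], [0.0669, 0, -0.3224], [0.0669, 0, -0.3224]], rotation=[[0, 0, 0], [0, 0, 0], [0, 0, 0], [0, 0, 0], [0, 0, 0], [0, 0, 0], [0, 0, 0], [0, 0, 0]])

```text
time: 12.15
ee_pos: [0.4795, 0.061, 0.3451]
eef_rot: [180.0, 0.1, -13.1]
wrist_force: [-4.8, -0.9, -1.3]
gripper_width: 0.0107
```

```bash
python3 - <<'E'
from h import *
st();grab('wrist','w9');grab('scene','s9')
E
```

```text
t 12.15 p [0.4795 0.061  0.3451] r [ 1.7999e+02  5.0000e-02 -1.3090e+01] F [-4.8  -0.94 -1.34] w 0.0107 q [  1.7  17.6 107.7   0.   54.7  14.8]
```

View pics/w9.png

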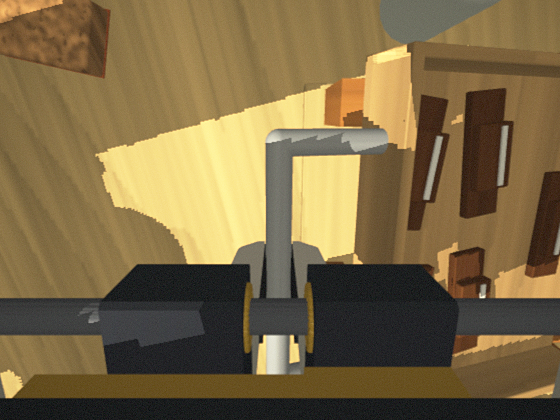

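View pics/s9.png

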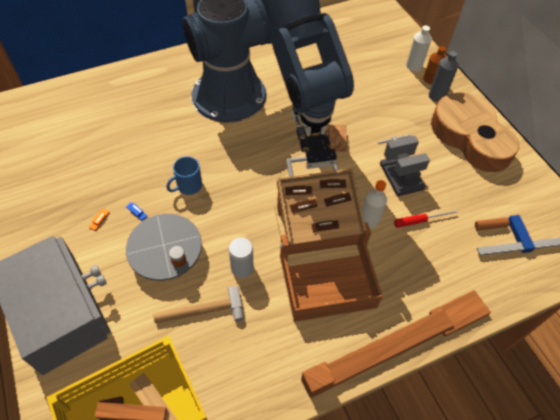

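>>> carry_out(linear=[[0.0204, 0, -0.0511], [0.0433, 0, -0.1012], [0.0558, 0, -0.1258], [0.0687, 0, -0.1501], [0.0824, 0, -0.174], [0.0965, 0, -0.1976], [0.1114, 0, -0.2208], [0.1267, 0, -0.2437], [0.1427, 0, -0.2661], [0.1591, 0, -0.2882], [0.1762, 0, -0.3098], [0.1937, 0, -0.3311], [0.2119, 0, -0.3518], [0.2304, 0, -0.3721], [0.2304, 0, -0.3721]], rotation=[[0, 0, 0], [0, 0, 0], [0, 0, 0], [0, 0, 0], [0, 0, 0], [0, 0, 0], [0, 0, 0], [0, 0, 0], [0, 0, 0], [0, 0, 0], [0, 0, 0], [0, 0, 0], [0, 0, 0], [0, 0, 0], [0, 0, 0]])

```text
time: 14.12
ee_pos: [0.5237, 0.0506, 0.4206]
eef_rot: [180.0, 0.2, -13.1]
wrist_force: [-19.8, -0.1, 13.9]
gripper_width: 0.0111
```

```bash
python3 - <<'E'
from h import *
st();grab('scene','s10')
im=load('s10')['im'][:,:,::-1]
cv2.imwrite('pics/cs10.png',cv2.resize(im[120:330,240:420],None,fx=2.8,fy=2.8,interpolation=cv2.INTER_CUBIC))
E
```

```text
t 14.12 p [0.5237 0.0506 0.4206] r [179.95   0.22 -13.08] F [-19.84  -0.1   13.89] w 0.0111 q [ 0.4 16.7 97.   0.  66.5 13.5]
```

View pics/cs10.png

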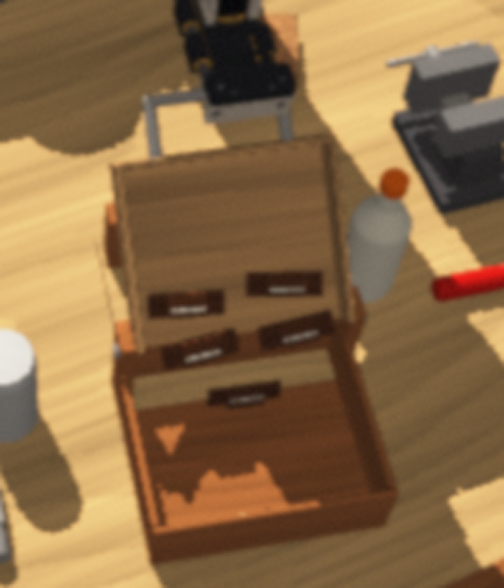

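>>> carry_out(linear=[[-0.009, 0, -0.008], [-0.009, 0, -0.008], [0.01, 0, -0.028], [0.029, 0, -0.048], [0.05, 0, -0.067], [0.07, 0, -0.086], [0.091, 0, -0.104], [0.112, 0, -0.122], [0.112, 0, -0.122], [0.112, 0, -0.122]], rotation=[[0, 0, 0], [0, 0, 0], [0, 0, 0], [0, 0, 0], [0, 0, 0], [0, 0, 0], [0, 0, 0], [0, 0, 0], [0, 0, 0], [0, 0, 0]])

```text
time: 15.42
ee_pos: [0.5464, 0.0452, 0.4441]
eef_rot: [180.0, 0.0, -13.1]
wrist_force: [-5.6, -4.8, 3.2]
gripper_width: 0.0112
```

```bash
python3 - <<'E'
from h import *
st();grab('scene','s11');grab('top','t11')
im=load('s11')['im'][:,:,::-1]
a=cv2.resize(im[120:330,240:420],None,fx=2.8,fy=2.8,interpolation=cv2.INTER_CUBIC)
cv2.imwrite('pics/cs11.png',a)
E
```

```text
t 15.43 p [0.5464 0.0452 0.4441] r [ 1.7996e+02  2.0000e-02 -1.3090e+01] F [-5.64 -4.75  3.24] w 0.0112 q [-0.1 17.7 92.2 -0.  70.1 13. ]
```

View pics/cs11.png

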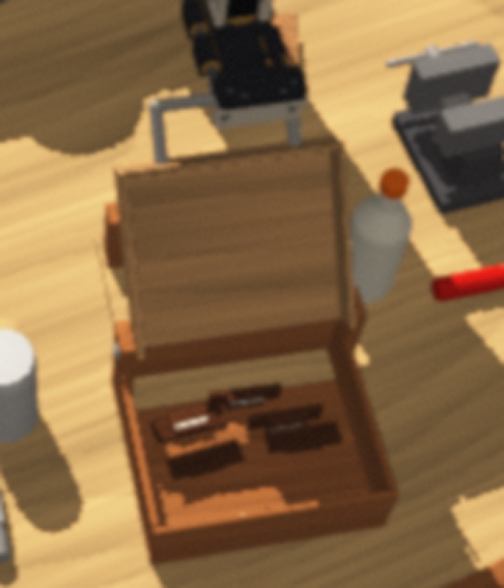

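View pics/t11.png

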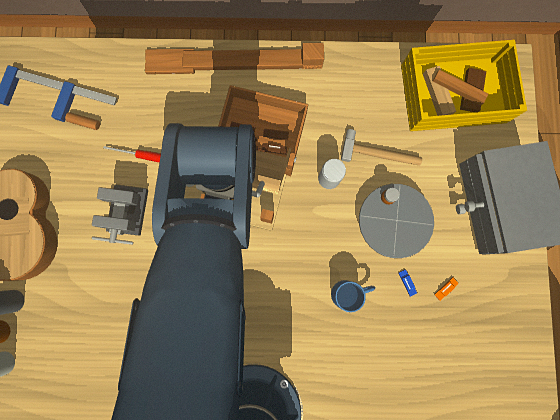

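All five bridges lie in the crate (crop pixels about (190,425), (245,398), (285,415), (305,437), (205,460)) and the tray is empty. I'll lower it back along the arc.

>>> carry_out(linear=[[-0.042, 0, 0.036], [-0.082, 0, 0.074], [-0.121, 0, 0.114], [-0.1565, 0, 0.156], [-0.191, 0, 0.2], [-0.2225, 0, 0.245], [-0.252, 0, 0.292], [-0.2785, 0, 0.3405], [-0.303, 0, 0.3904], [-0.324, 0, 0.4415], [-0.342, 0, 0.494], [-0.36, 0, 0.546], [-0.375, 0, 0.599], [-0.388, 0, 0.653], [-0.398, 0, 0.707], [-0.398, 0, 0.707]], rotation=[[0, 0, 0], [0, 0, 0], [0, 0, 0], [0, 0, 0], [0, 0, 0], [0, 0, 0], [0, 0, 0], [0, 0, 0], [0, 0, 0], [0, 0, 0], [0, 0, 0], [0, 0, 0], [0, 0, 0], [0, 0, 0], [0, 0, 0], [0, 0, 0]])

```text
time: 17.52
ee_pos: [0.4689, 0.0636, 0.3017]
eef_rot: [180.0, 0.1, -13.1]
wrist_force: [-4.7, -2.6, -0.1]
gripper_width: 0.011
```

```bash
python3 - <<'E'
from h import *
st();grab('wrist','w12')
z=load('w12');
for v in(145,200,240): print(px(z,278,v))
E
```

```text
t 17.52 p [0.4689 0.0636 0.3017] r [ 1.7999e+02  6.0000e-02 -1.3080e+01] F [-4.69 -2.55 -0.12] w 0.011 q [  2.1  20.6 111.1   0.   48.3  15.2]
[0.48242817 0.12132021 0.13781612]
[0.47720123 0.09890485 0.13861273]
[0.47308967 0.08128144 0.13840345]
```

View pics/w12.png

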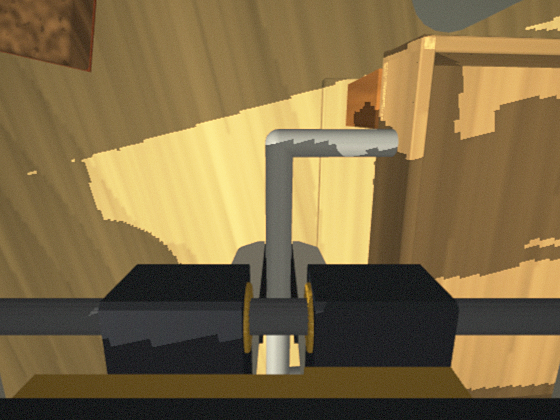

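>>> carry_out(linear=[[-0.004, 0, 0.03], [-0.008, 0, 0.06], [-0.01, 0, 0.08], [-0.011, 0, 0.09], [-0.011, 0, 0.096], [-0.011, 0, 0.096]], rotation=[[0, 0, 0], [0, 0, 0], [0, 0, 0], [0, 0, 0], [0, 0, 0], [0, 0, 0]])

```text
time: 18.32
ee_pos: [0.4668, 0.0641, 0.2831]
eef_rot: [-180.0, 0.0, -13.1]
wrist_force: [-5.7, -2.4, 0.1]
gripper_width: 0.011
```

```bash
python3 - <<'E'
from h import *
st();grab('wrist','w13')
z=load('w13');
for v in(145,200,240): print(px(z,278,v),px(load('w8'),278,v))
E
```

```text
t 18.32 p [0.4668 0.0641 0.2831] r [-1.800e+02  1.000e-02 -1.308e+01] F [-5.68 -2.4   0.07] w 0.011 q [  2.2  22.2 112.1   0.   45.6  15.2]
[0.48051145 0.12187601 0.12028771] [0.48069414 0.1218393  0.11747184]
[0.47526736 0.09939614 0.12005103] [0.47544718 0.09935727 0.11728069]
[0.47116179 0.0817966  0.11989063] [0.47135049 0.08180355 0.11726027]
```

Still 2.7 mm above level; I'll ease down until there is contact.

>>> carry_out(linear=[[0, 0, 0.004], [0, 0, 0.008], [0, 0, 0.011], [0, 0, 0.013], [0, 0, 0.014], [0, 0, 0.014]], rotation=[[0, 0, 0], [0, 0, 0], [0, 0, 0], [0, 0, 0], [0, 0, 0], [0, 0, 0]])

```text
time: 19.12
ee_pos: [0.4667, 0.0641, 0.2803]
eef_rot: [-180.0, 0.0, -13.1]
wrist_force: [-5.0, -1.7, -0.5]
gripper_width: 0.0109
```

```bash
python3 - <<'E'
from h import *
st();grab('wrist','w14')
z=load('w14');
for v in(145,200,240): print(px(z,278,v),px(load('w8'),278,v))
E
```

```text
t 19.12 p [0.4667 0.0641 0.2803] r [-1.800e+02  3.000e-02 -1.309e+01] F [-5.04 -1.73 -0.48] w 0.0109 q [  2.2  22.5 112.2   0.   45.3  15.2]
[0.48037869 0.12192019 0.11790121] [0.48069414 0.1218393  0.11747184]
[0.47507999 0.09922674 0.11643323] [0.47544718 0.09935727 0.11728069]
[0.47104351 0.08192273 0.11739879] [0.47135049 0.08180355 0.11726027]
```

>>> carry_out(linear=[[0, 0, 0.002], [0, 0, 0.004], [0, 0, 0.004]], rotation=[[0, 0, 0], [0, 0, 0], [0, 0, 0]])

```text
time: 19.55
ee_pos: [0.4667, 0.0641, 0.2798]
eef_rot: [-180.0, 0.0, -13.1]
wrist_force: [-7.2, -1.7, 6.0]
gripper_width: 0.0108
```

Resting on the posts (6 N upward reaction). Release, keeping the opening small to stay clear of the wall, then rise.

>>> carry_out(linear=[[0, 0, 0], [0, 0, 0], [0, 0, 0], [0, 0, 0], [0, 0, 0]], rotation=[[0, 0, 0], [0, 0, 0], [0, 0, 0], [0, 0, 0], [0, 0, 0]], claw=0.58)

```text
time: 20.18
ee_pos: [0.4667, 0.0641, 0.2791]
eef_rot: [-180.0, -0.0, -13.1]
wrist_force: [-0.4, 0.2, -0.2]
gripper_width: 0.0388
```

>>> carry_out(linear=[[0, 0, -0.05], [0, 0, -0.15], [0, 0, -0.35], [0, 0, -0.6], [-0.2, 0, -0.7], [-0.4, 0, -0.7], [-0.5, 0, -0.7], [-0.5, 0, -0.7]], rotation=[[0, 0, 0], [0, 0, 0], [0, 0, 0], [0, 0, 0], [0, 0, 0], [0, 0, 0], [0, 0, 0], [0, 0, 0]])

```text
time: 21.18
ee_pos: [0.3684, 0.0869, 0.4198]
eef_rot: [-180.0, -0.1, -13.0]
wrist_force: [-0.0, -0.4, 0.5]
gripper_width: 0.039
```

```bash
python3 - <<'E'
from h import *
st();grab('scene','s15');grab('top','t15')
im=load('s15')['im'][:,:,::-1]
cv2.imwrite('pics/cs15.png',cv2.resize(im[120:330,240:420],None,fx=2.8,fy=2.8,interpolation=cv2.INTER_CUBIC))
z=load('t15')
for u,v in((240,160),(215,190),(262,205),(230,227)): print(px(z,u,v))
E
```

```text
t 21.18 p [0.3684 0.0869 0.4198] r [-1.7997e+02 -7.0000e-02 -1.3040e+01] F [-0.04 -0.39  0.51] w 0.039 q [  6.2   0.4 116.5   0.   63.   19.3]
[0.65040883 0.04034725 0.10163324]
[0.5715359  0.10219499 0.10035584]
[ 0.53459102 -0.01814207  0.09938555]
[ 0.48650098  0.07276544 -0.00076372]
```

View pics/cs15.png

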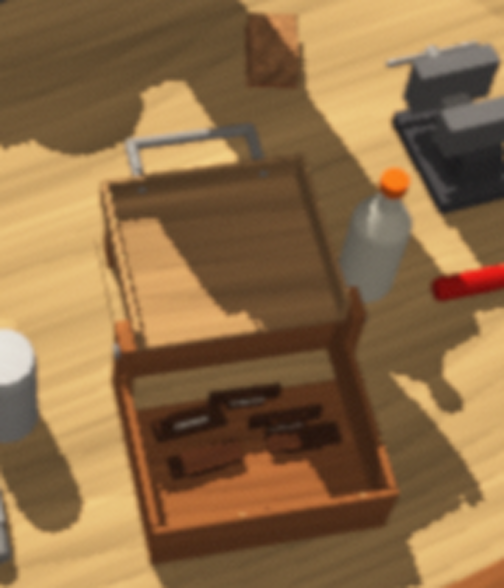

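View pics/t15.png

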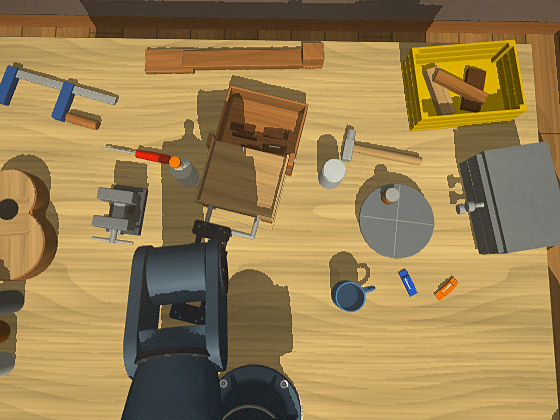

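View pics/s15.png

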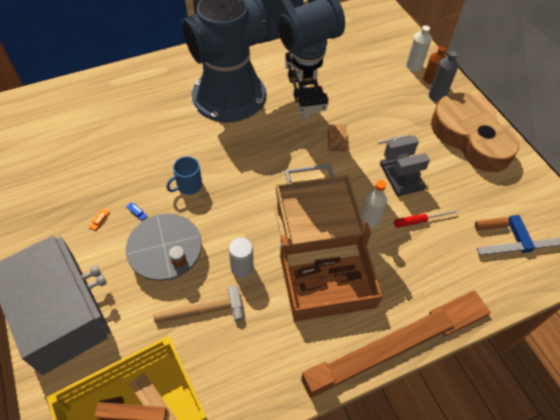

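The tray is empty and lies level: its floor measures z 0.099–0.102 at three points. The five bridges are in the crate, the jar is standing, and the bystanders have not moved. I'll hand the job in.

```bash
python3 - <<'E'
from station import robot
print(robot.close_job())
E
```

```text
the job is handed in; nothing more can be done
None
```

The job is done and handed in at about 21 s of the 70 s allowed. I laid bridge0 flat in the tray. Then I lifted the tray by its handle to about 0.85 rad until it was empty, and lowered it in the grip until it rested on its posts again.

**Last checks before handing in:**
- **Tray:** empty and level. Its floor measured 99 to 102 mm over the bench at three points.
- **Crate:** I counted five bridges in the scene picture. They overlap and are dark, so I was surest of the count in the picture taken with the tray still raised.
- **Bystanders:** the jar stands on the turntable, and everything else looked unmoved in the scene and top pictures.
- **Gripper:** open and clear of everything.

**Forces:** the wrist force rose to about 24 N during the lift, because my arc was about 2 mm too tight. I corrected it and the force fell to about 8 N. Setting bridge0 down gave about 8 N of contact. The readings I took stayed well below the 120 N wrist limit.

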